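# Hang a culture dish on the gravity rail and dock it

## Task

Lift the orange-topped dish hanger off the bench, hook it over the upper half of the sloping rail and lower it gently until you feel the rail carry it, then let go and see that it rolls down by itself to the blue docking block. Then press the hanger gently downhill along the rail, keeping it upright on the rail, until the docking block has gone fully home, and leave it there. Never press hard on the rail or the block (keep well below 25 N), keep the dish upright and leave everything else on the bench alone.

Things in the scene. Friction and masses are not known exactly. Their poses are not given: they have to be found in the camera images.
- hanger: Loose dish hanger, about 250 g (varies), upright on its foot. Origin: underside of the foot, below the middle of the grip tab; z up. Foot plate x -27 to +39, y +-32, 6 mm thick, with a closed glass dish on it (top at z 23). Steel back plate x -19 to -14 from the foot up to the top. Seen along y it is a C open towards its own +x. Centre of mass within 4 mm of the tab's plane, about z 70 (all mm).
- hanger_tab (a point): Middle of the hanger's grip, 147.5 mm above its origin: an upright orange tab 8 mm thick in x, 60 mm long in y, z 124 to 171 mm from the foot; below it an orange top plate, x +-19, y +-30, z 118 to 126 mm. The tab's uphill end can be pushed with closed fingertips.
- hanger_seat (a point): On the hanger, z = 105 mm above its origin: lies on the middle of the rail's top face when hung. Two free-turning nylon rollers (12 mm diameter, axles along x, at y +-22) have their undersides here. Gap for the rail 28 mm wide, from the back plate (x -14) to a steel lip (x +14 to +18) that hangs down to z = 96 mm. The rail enters from +x, through the opening below the lip (z 23 to 96).
- stand: Fixed rail stand, base plate 130 (x) by 460 (y) by 12 mm. Origin on the bench below the rail's middle; z up. The rail runs along y, falling towards -y. Slotted posts at y = +197 mm (235 high) and -197 mm (172 high), x +-23; white reader housing 110 x 40, 205 mm high, at y -229. Between the posts the rail is free on both sides; hang from the stand's -x side, hanger x along stand x.
- rail_nominal (a point): Fixed mark on the stand, 175 mm above its origin: nominal middle of the rail's top face. The rail itself (aluminium, 20 mm wide in x, 16 thick, 400 long) slopes 0.17 rad, higher towards +y. It is clamped up to 10 mm higher or lower than this mark and up to 10 mm along its length: not measured, feel for it. Smooth, no clip: a hung hanger rolls down by itself. Clamps slip only at about 150 N.
- dock (a joint): Travel in m of the blue block riding on the rail's lower part: 0 uppermost, 0.025 fully home (hard stop); starts at 0 to 0.006. Held by about 4 N of friction, no spring: stays where pushed; the arriving hanger moves it only a little. At 0 its uphill face is nominally 115 mm downhill of the rail's middle. 36 wide, 30 long, 56 mm high above the rail; the end of the hanger's orange top meets it.
- vial0: Small capped glass vial, 24 mm diameter, 55 mm high; a bystander; origin at the centre of its underside.
- vial1: Small capped glass vial, 24 mm diameter, 55 mm high; a bystander; origin at the centre of its underside.
- vial2: Small capped glass vial, 24 mm diameter, 55 mm high; a bystander; origin at the centre of its underside.
- dish: Closed petri dish, 64 mm diameter, 20 mm high; a bystander; origin at the centre of its underside.
- beaker: Glass beaker, 72 mm diameter, 95 mm high; a bystander; origin at the centre of its underside.
- marker: Blue marker pen, 130 mm long, 12 mm thick; a bystander; origin at the centre of its underside.
Things that resemble listed ones, but are neither listed nor needed, are in the scene too. There is more than one size of the hanger; the one meant has the size given above.

How it is judged:
By the outcome, as a careful person would: the job done as asked, in the order asked, and still so for the second after the job is handed in, with the robot touching nothing.
It also fails if it takes over 61 s, if anything falls off the work surface, if the arm or the gripper's body presses on something with over 40 N, if the wrist force passes 120 N, or if a joint passes its speed limit or range.

## Robot

A 6-joint arm with a two-finger parallel gripper is mounted at the origin on the work surface. World frame = base frame: x ahead of the robot, y to its left, z up, the work surface at z = 0. Lengths are in mm, angles in rad, forces in N, time in s.
With the tool pointing down it reaches from about 400 to 825 mm from the base axis. Payload 7 kg.
Tool frame: the origin (TCP) lies at the very end of the fingers, on their centre line; the grasp point (between the pads) lies 19 mm behind it; z points along the fingers, y is the line along which they close (so a half turn about z gives the same grasp; the last joint's range is limited). The gripper opens to 85 mm and grips with 20 to 120 N. Pads are 22 mm wide; open, the fingers measure 114 mm over their backs; the gripper's body (76 mm by 85 mm) begins 54 mm behind the grasp point. The pads swing forward as they close: fully open they stand 13 mm farther back than shut.
Start: joints at [-0.969, 0.359, 0.012, 0, -1.224, -0.288], TCP at [208.329, -642.024, 231.302] pointing down, gripper open.
Joint ranges: [-3.07, 3.07], [-1.43, 2.12], [-1.02, 1.25], [-3.03, 1.67], [-3.05, -0], [-3.03, 3.03]. Speed limits (rad/s): [2.39, 2.39, 3.01, 3.14, 3.14, 3.14].

## Interface

Orientations are given as a unit quaternion [x, y, z, w].
In Python, from rig import r gives the robot as it stands.
- The arm moves only by the shell command python3 -m jog 'ROWS'. ROWS is a JSON object of lists of equal length, an entry for each row: "turn": the turn, a rotation vector about the tool's x, y, z in degrees, a list of three; "linear": the shift along the tool's x, y, z in mm, a list of three; "fingers": the finger opening in mm, from 0 to 85.4. A call has 1 to 10 rows; each row shifts and turns the commanded pose from where the row before left it, along the tool's axes as they then stand; what a row does not reach is not made up. A row lasts 1/8 s, in which the tool goes at most 62.5 mm and 10.7 degrees, less where a joint would pass 70% of its speed; a pose out of reach is approached as far as the arm can. A call is refused whole if a number of a shift passes 62.5 or a number of a turn 10.7, either way. A call with a gripper value outside its range is refused whole. The fingers move at their own pace and stop on an object; the grip force is fixed at half the most. Time passes only in rows, so rows that do not move let the fingers close. It gives the time, the measured TCP pose, the force, the opening and the grip force at its end, in the units of the state.
- r.read_state(): the state, without advancing time (a new reading comes with each control period).
- r.grab_frame(name): name is "scene" or "top" or "wrist"; returns a dict with "color" (384x512x3 uint8, blue, green, red), "fovy" (degrees; the focal length in pixels is half the picture's height over the tangent of half this angle, whatever the lens; pixels are square), "cx", "cy" (the principal point, pixels), "rvec" (rotation vector, rad) and "tvec" (3), from world to camera coordinates, as OpenCV has them. Camera axes: x right, y down, z forward; pixel columns grow to the right and rows downward; lengths in mm; the calibration is good to about 2 mm. A picture is of the moment at which its call begins. There is no depth.
- r.job_done(): hands the job in; it is judged then, once.
The state is a dict: "t": time; "q": joint angles; "joint_vel": joint speeds; "joint_efforts": joint torques, N m; "position": TCP position; "tcp_rot": TCP orientation; "force": force on the tool from outside, world axes, zero at the start; "wrist_torque": the same for the moment, N m; "width": finger opening in mm; "grasp_force": force on a finger pad.
Only numpy, scipy, OpenCV 4.12 (cv2) and the standard library are available. Lean on these libraries where they do the work, as an engineer would, in place of code of your own. Each camera call takes 0.05 s, during which the arm holds its last target. There are 200 camera calls.

## Working session

There is one attempt and no reset: what is moved stays moved. The work goes in short steps, Python scripts to look and compute and a shell command to move; the robot and the scene stay as the last step left them, time stands still between calls to the robot, and variables do not carry over. Pictures are saved under pics/ and viewed, at most 10 in all, crops included, and the job is handed in when it is done.

```bash
ls; mkdir -p pics; python3 - <<'E'
from rig import r
import cv2,numpy as np
for n in("scene","top"):
    f=r.grab_frame(n); cv2.imwrite(f"pics/{n}0.png",f["color"]); np.save(f"{n}0.npy",f,allow_pickle=True)
    print(n,f["fovy"],f["cx"],f["cy"],f["rvec"],f["tvec"])
s=r.read_state();print(s["t"],s["position"],s["tcp_rot"],s["force"],s["width"])
E
```

```text
pics
scene 45.48496370941513 252.13646794388063 191.76316185435445 [ 0.59510106  2.57112891 -1.28316041] [ 464.20865786  -33.43248972 1575.22436676]
top 45.83778286594435 257.9861132479806 193.10952516937215 [ 2.13750024 -2.18646789  0.11636983] [  19.0824585   501.43785818 1095.27181615]
0.1 [ 208.19707186 -641.64995414  230.47417401] [-1.56185739e-01  9.87727433e-01  7.07951387e-04 -1.76078906e-04] [ 0.23942521 -0.33500124 -0.21569424] 85.36480715421673
```

View pics/scene0.png

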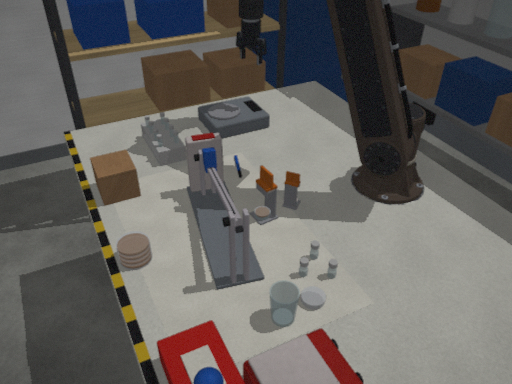

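View pics/top0.png

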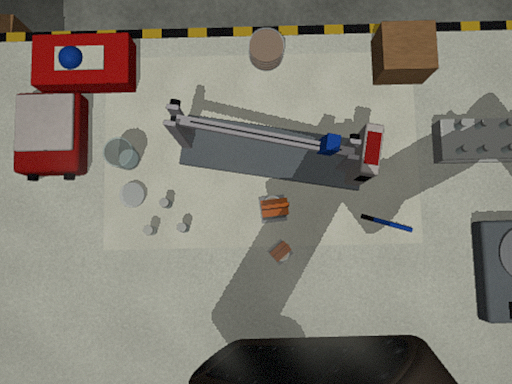

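The scene view shows a large orange hanger at about (267,180) and a smaller one at (292,180). In the top view the large one is at (274,208), the smaller at (281,252), the stand runs from (175,110) to (375,150), and the dock is at (330,145). I'll zoom in.

```bash
cat > h.py <<'E'
import numpy as np,cv2
from scipy.spatial.transform import Rotation as R
def cam(f):
    fl=192/np.tan(np.radians(f["fovy"])/2)
    return np.array([[fl,0,f["cx"]],[0,fl,f["cy"]],[0,0,1]]),cv2.Rodrigues(np.array(f["rvec"]))[0],np.array(f["tvec"],float)
def ray(f,px,z):
    K,Rm,t=cam(f); c=-Rm.T@t; d=Rm.T@np.linalg.solve(K,[px[0],px[1],1.])
    return c+d*(z-c[2])/d[2]
def proj(f,P):
    K,Rm,t=cam(f); p=K@(Rm@np.array(P,float)+t); return p[:2]/p[2]
def load(n): return np.load(n,allow_pickle=True).item()
E
python3 - <<'E'
from h import *
a=load("top0.npy");b=load("scene0.npy")
c=a["color"]; hsv=cv2.cvtColor(c,cv2.COLOR_BGR2HSV)
for n,f in(("top",a),("scene",b)):
    hsv=cv2.cvtColor(f["color"],cv2.COLOR_BGR2HSV)
    m=cv2.inRange(hsv,(5,140,60),(18,255,255))
    k,l,s,ce=cv2.connectedComponentsWithStats(m)
    for i in range(1,k):
        if 40<s[i,4]<1500: 
            print(n,s[i],ce[i],cv2.minAreaRect(np.argwhere(l==i)[:,::-1].astype(np.float32)), ray(f,ce[i],150).round(1))
A=cv2.resize(c[90:270,155:395],None,fx=3.3,fy=3.3,interpolation=cv2.INTER_CUBIC)
B=cv2.resize(b["color"][120:290,170:320],None,fx=3.5,fy=3.5,interpolation=cv2.INTER_CUBIC)
cv2.imwrite("pics/A.png",A);cv2.imwrite("pics/B.png",B)
E
```

```text
top [261 198  28  19 402] [275.01243781 207.03233831] ((274.9923400878906, 206.9384765625), (16.49661636352539, 26.791501998901367), 82.87498474121094) [456.5 -29.3 150. ]
scene [256 166  21  26 288] [265.81944444 179.875     ] ((265.6310119628906, 179.7275848388672), (25.16278076171875, 16.359960556030273), 41.6335334777832) [470.4  -7.5 150. ]
scene [285 172  15  15 160] [292.05625 178.93125] ((292.2884826660156, 179.05767822265625), (14.31647777557373, 12.159199714660645), 11.309932708740234) [399.8  21.5 150. ]
```

View pics/A.png

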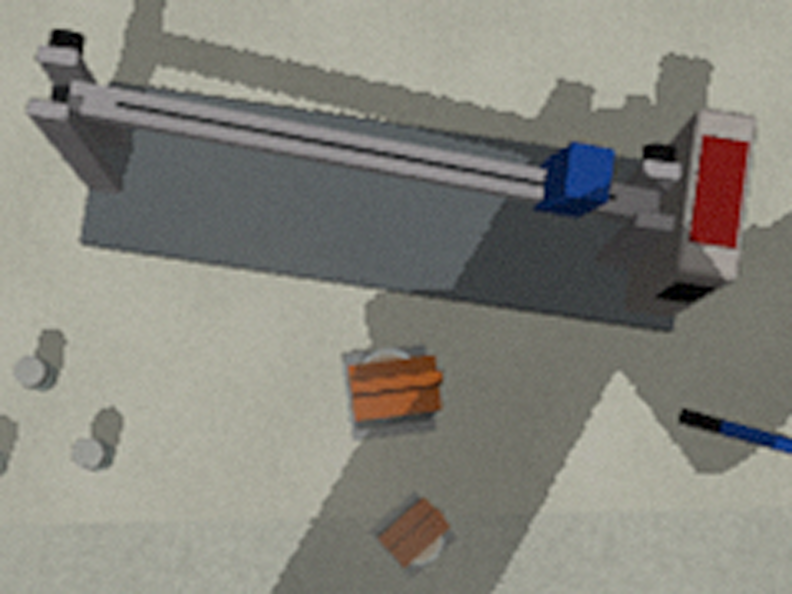

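View pics/B.png

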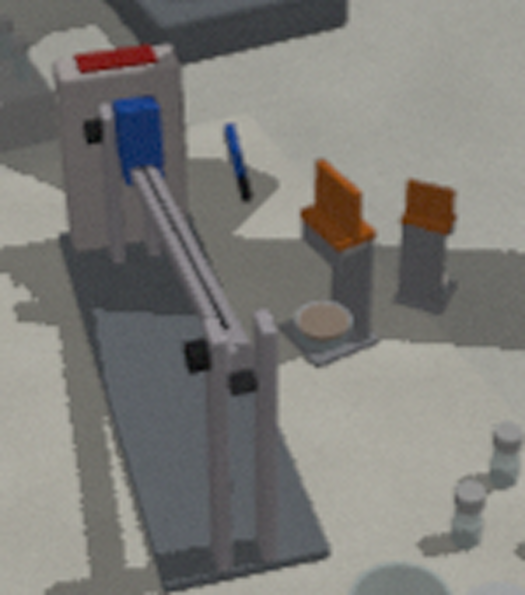

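Crop A: the stand's near (-x) base edge runs from (82,243) to (672,328), the tab from (350,388) to (440,376), and the dish shows on the hanger's far side. So its opening already faces the rail. Crop B: the tab's top edge runs from (318,162) to (360,195).

```bash
python3 - <<'E'
from h import *
a=load("top0.npy");b=load("scene0.npy")
uA=lambda U,V:((U+.5)/3.3-.5+155,(V+.5)/3.3-.5+90)
uB=lambda U,V:((U+.5)/3.5-.5+170,(V+.5)/3.5-.5+120)
print("camc",[(-cam(f)[1].T@cam(f)[2]).round() for f in(a,b)])
P=ray(a,uA(82,243),12);Q=ray(a,uA(672,328),12)
print("base near corners",P,Q,np.linalg.norm(P-Q))
d=(P-Q)/np.linalg.norm(P-Q); yaw=np.arctan2(-d[0],d[1]); ex=np.array([np.cos(yaw),np.sin(yaw),0])
O=(P+Q)/2+65*ex; O[2]=0
print("stand",O,"yaw",yaw)
# check via scene: near end corners in B: (328,553) is -x,+y ; (165,588) +x,+y
for U in((328,553),(165,588)): print("B base",ray(b,uB(*U),12))
print("expect",O-65*ex+230*d,O+65*ex+230*d)
for z,U,V in((126,350,424),(126,440,411),(171,348,388),(171,438,372),(6,357,438),(6,434,428)): print("A",z,ray(a,uA(U,V),z))
for z,U,V in((171,318,161),(171,360,195),(126,374,238),(6,378,340),(6,318,362)): print("B",z,ray(b,uB(U,V),z))
# rail top: edges in A and B
for t in (150,0): 
  for dz in(-10,0,10):
    p=O+d*t; p[2]=175+dz+t*np.tan(.17); qa=proj(a,p);qb=proj(b,p)
    print(t,dz,"A",((qa-[155,90])*3.3).round(),"B",((qb-[170,120])*3.5).round())
E
```

```text
camc [array([ 377.,    5., 1144.]), array([985., 942., 917.])]
base near corners [583.996035   204.59422317  12.        ] [ 508.02131384 -244.03168571   12.        ] 455.0135870187517
stand [610.09617622 -30.57193877   0.        ] yaw -0.1677581809357805
B base [589.20397307 212.81267877  12.        ]
B base [712.64441488 190.85362691  12.        ]
expect [584.41233172 207.05242895   0.        ] [712.58733533 185.34601395   0.        ]
A 126 [434.16229927   2.60291757 126.        ]
A 126 [441.61477728 -58.78635118 126.        ]
A 171 [455.09378447   3.45591835 171.        ]
A 171 [464.21348389 -55.43586206 171.        ]
A 6 [430.1944323   -2.70457041   6.        ]
A 6 [436.4560163  -61.32556069   6.        ]
B 171 [465.20214234 -52.21467156 171.        ]
B 171 [457.09710283   7.11371434 171.        ]
B 126 [444.35645494  10.97780375 126.        ]
B 6 [431.87746727   4.64643915   6.        ]
B 6 [492.99558524   7.93263751   6.        ]
150 -10 A [166. 113.] B [214. 312.]
150 0 A [164. 109.] B [213. 301.]
150 10 A [162. 105.] B [213. 290.]
0 -10 A [393. 155.] B [167. 223.]
0 0 A [393. 151.] B [167. 213.]
0 10 A [393. 147.] B [166. 203.]
```

```bash
python3 -m jog '{"linear":[[-35.7,42.5,-2.5],[-35.7,42.5,-2.5],[-35.7,42.5,-2.5],[-35.7,42.5,-2.5],[-35.7,42.5,-2.5],[-35.7,42.5,-2.5],[-35.7,42.5,-2.5],[-35.7,42.5,-2.5],[-35.7,42.5,-2.5],[-35.7,42.5,-2.5]],"turn":[[0,0,0],[0,0,0],[0,0,0],[0,0,0],[0,0,0],[0,0,0],[0,0,0],[0,0,0],[0,0,0],[0,0,0]],"fingers":[60,60,60,60,60,60,60,60,60,60]}'
python3 -m jog '{"linear":[[-35.7,42.5,-2.5],[-35.7,42.5,-2.5],[0,0,0],[0,0,0],[0,0,0],[0,0,0],[0,0,0],[0,0,0],[0,0,0],[0,0,0]],"turn":[[0,0,0],[0,0,0],[0,0,-9.9],[0,0,-9.9],[0,0,-9.9],[0,0,-9.9],[0,0,-9.9],[0,0,-9.9],[0,0,-9.9],[0,0,-9.9]],"fingers":[60,60,60,60,60,60,60,60,60,60]}'
cat > look.py <<'E'
import sys
from rig import r
from h import *
def st():
    s=r.read_state(); M=R.from_quat(s["tcp_rot"]).as_matrix()
    print("t",s["t"],"pos",np.round(s["position"],1),"F",np.round(s["force"],2),"w",round(s["width"],1),"g",round(s["grasp_force"],1)); print("axes x,y,z:",M.T.round(3).tolist())
    return s,M
def shot(cam,name,sc=1,crop=None):
    f=r.grab_frame(cam); np.save(name+".npy",f,allow_pickle=True); im=f["color"]
    if crop: im=im[crop[1]:crop[3],crop[0]:crop[2]]
    cv2.imwrite(f"pics/{name}.png",cv2.resize(im,None,fx=sc,fy=sc,interpolation=cv2.INTER_CUBIC)); return f
E
python3 - <<'E'
from look import *
st(); f=shot("wrist","w1")
E
```

```text
t: 1.35
position: [416.9, -125.8, 256.5]
tcp_rot: [-0.156, 0.988, 0.0, 0.0]
force: [1.5, -0.2, -0.6]
width: 59.8
grasp_force: 0.0
t: 2.6
position: [458.1, -24.7, 261.0]
tcp_rot: [0.752, -0.659, -0.0, 0.0]
force: [0.7, -0.3, 0.1]
width: 60.0
grasp_force: 0.0
t 2.6 pos [458.1 -24.7 261. ] F [ 0.66 -0.3   0.13] w 60.0 g 0.0
axes x,y,z: [[0.131, -0.991, -0.0], [-0.991, -0.131, 0.001], [-0.001, -0.0, -1.0]]
```

View pics/w1.png

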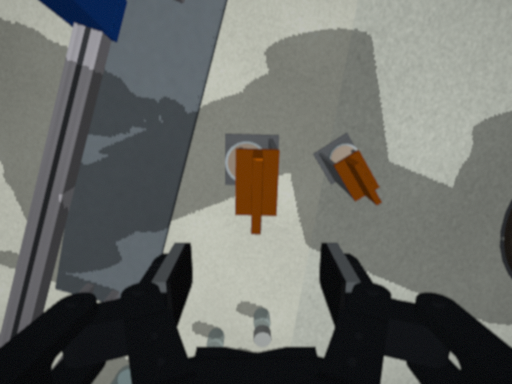

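The wrist view shows the tab upright in the picture at column ~257 (rows 150–233), so it's parallel to the pads. The rail is at the left and its slot runs from (85,40) to (15,330).

```bash
python3 - <<'E'
from h import *
f=load("w1.npy"); print((-cam(f)[1].T@cam(f)[2]).round(1))
for z,u,v in((126,236,150),(126,279,150),(126,235,215),(126,277,215),(171,252.5,233),(171,261.5,233),(6,225,134),(6,279,134),(6,225,185),(12,228,0),(12,163,250)):
    print(z,ray(f,(u,v),z).round(1))
# rail: edges at row 200 and row 80
g=cv2.cvtColor(f["color"],cv2.COLOR_BGR2GRAY)
for row in(60,150,240): print(row,g[row,10:110].tolist())
E
```

```text
[467.  -94.1 404.5]
126 [478.9 -53.8 126. ]
126 [442.1 -58.7 126. ]
126 [473.1   5.2 126. ]
126 [4.35e+02 2.00e-01 1.26e+02]
171 [456.9   2.1 171. ]
171 [449.9   1.2 171. ]
6 [499.5 -54.1   6. ]
6 [434.4 -62.7   6. ]
6 [492.8   9.6   6. ]
12 [ 510.7 -196.5   12. ]
12 [564.9 107.4  12. ]
60 [114, 113, 114, 116, 115, 115, 115, 116, 118, 118, 118, 118, 119, 119, 120, 119, 118, 119, 117, 116, 118, 119, 119, 121, 121, 120, 121, 121, 121, 121, 120, 119, 119, 120, 122, 122, 122, 124, 122, 122, 123, 123, 121, 120, 120, 122, 122, 122, 120, 120, 122, 122, 124, 123, 118, 113, 117, 132, 140, 135, 132, 129, 134, 144, 151, 153, 142, 104, 65, 53, 52, 54, 71, 110, 142, 154, 155, 154, 152, 153, 154, 155, 157, 157, 149, 128, 99, 80, 80, 82, 83, 83, 82, 83, 82, 84, 92, 100, 103, 102]
150 [120, 121, 121, 121, 120, 122, 122, 122, 121, 121, 121, 122, 122, 123, 123, 125, 125, 125, 124, 121, 121, 122, 123, 123, 123, 121, 123, 123, 124, 122, 122, 121, 120, 118, 113, 109, 107, 106, 105, 105, 104, 107, 108, 108, 99, 75, 48, 34, 34, 35, 48, 73, 97, 107, 108, 107, 107, 106, 107, 109, 112, 111, 101, 83, 64, 58, 58, 58, 57, 58, 58, 57, 61, 75, 92, 104, 105, 105, 106, 104, 105, 105, 106, 106, 106, 106, 106, 104, 98, 89, 80, 75, 72, 70, 72, 70, 70, 71, 70, 71]
240 [173, 173, 176, 179, 179, 179, 179, 178, 179, 176, 173, 163, 137, 112, 101, 101, 102, 103, 102, 103, 102, 102, 99, 83, 55, 35, 34, 35, 44, 68, 93, 102, 103, 103, 102, 102, 102, 103, 103, 103, 95, 76, 61, 58, 58, 57, 59, 58, 58, 60, 71, 90, 92, 79, 71, 70, 70, 69, 70, 70, 69, 67, 70, 69, 69, 70, 69, 70, 70, 71, 71, 70, 69, 70, 69, 69, 68, 69, 68, 70, 68, 70, 69, 70, 68, 69, 70, 69, 69, 69, 70, 69, 68, 68, 70, 69, 68, 71, 70, 69]
```

```bash
python3 - <<'E'
from h import *
from scipy.optimize import least_squares
a=load("top0.npy");b=load("scene0.npy");w=load("w1.npy")
uA=lambda U,V:((U+.5)/3.3-.5+155,(V+.5)/3.3-.5+90)
uB=lambda U,V:((U+.5)/3.5-.5+170,(V+.5)/3.5-.5+120)
obs=[(w,(79.5,60)),(w,(58,150)),(w,(36.5,240)),(a,uA(118,103)),(a,uA(330,142)),(a,uA(545,180)),(b,uB(143,175)),(b,uB(184,250)),(b,uB(225,325))]
def line(p,s):
    e,psi,h=p; d=np.array([-np.sin(psi),np.cos(psi),np.tan(.17)])
    return np.array([610+e*np.cos(psi),-30.5+e*np.sin(psi),h])+s*d
def res(p,full=False):
    o=[]
    for f,q in obs:
        A,B=proj(f,line(p,-150)),proj(f,line(p,150)); t=(B-A)/np.linalg.norm(B-A); q=np.array(q)-A
        o.append(t[0]*q[1]-t[1]*q[0])
    return np.array(o)
s=least_squares(res,[0,-.168,175]);print(s.x,s.fun.round(2))
for h in(170,185):
    s2=least_squares(lambda p:res([p[0],p[1],h]),[0,-.168]);print(h,s2.x,s2.fun.round(2))
E
```

```text
[ 6.73945163e-02 -1.67154050e-01  1.67388989e+02] [-0.31 -0.11  0.08  0.44  0.39  0.81  0.22 -0.19 -0.61]
170 [-1.0915593  -0.16943497] [-0.33 -0.35 -0.37  0.49  0.58  1.14  0.96  0.5   0.04]
185 [-7.73985834 -0.1863376 ] [ 0.03 -1.58 -3.19  0.51  1.65  3.27  5.25  4.37  3.49]
```

```bash
python3 -m jog '{"linear":[[0,0,30],[0,0,30],[0,0,30],[0,0,22],[0,0,16],[0,0,0],[0,0,0]],"turn":[[0,0,0],[0,0,0],[0,0,0],[0,0,0],[0,0,0],[0,0,0],[0,0,0]],"fingers":[50,50,50,50,50,50,50]}'
```

```text
t: 3.52
position: [458.7, -24.6, 133.9]
tcp_rot: [0.75, -0.662, 0.0, -0.0]
force: [-0.5, 0.2, 0.6]
width: 50.2
grasp_force: 0.0
```

```bash
python3 -m jog '{"linear":[[0,0,0],[0,0,0],[0,0,0],[0,0,0],[0,0,0],[0,0,0],[0,0,-4],[0,0,-10],[0,0,-20],[0,0,-20]],"turn":[[0,0,0],[0,0,0],[0,0,0],[0,0,0],[0,0,0],[0,0,0],[0,0,0],[0,0,0],[0,0,0],[0,0,0]],"fingers":[0,0,0,0,0,0,0,0,0,0]}'
python3 - <<'E'
from look import *
st()
E
```

```text
t: 4.78
position: [458.2, -24.7, 188.2]
tcp_rot: [0.75, -0.661, -0.0, 0.0]
force: [-0.3, -0.5, -2.2]
width: 6.9
grasp_force: 59.4
t 4.775 pos [458.2 -24.7 188.2] F [-0.29 -0.51 -2.2 ] w 6.9 g 59.4
axes x,y,z: [[0.125, -0.992, 0.0], [-0.992, -0.125, 0.0], [-0.0, -0.0, -1.0]]
```

```bash
python3 -m jog '{"linear":[[0,0,-17],[0,0,-18],[0,0,-17],[0,0,0],[0,0,0],[-31.6,-13.5,0],[-31.6,-13.5,0],[-31.6,-13.5,0],[0,0,0],[0,0,0]],"turn":[[0,0,0],[0,0,0],[0,0,0],[0,0,8.4],[0,0,8.4],[0,0,0],[0,0,0],[0,0,0],[0,-4.9,0],[0,-4.9,0]],"fingers":[0,0,0,0,0,0,0,0,0,0]}'
python3 - <<'E'
from look import *
st(); shot("scene","s2",3.4,(170,100,340,270)); shot("wrist","w2")
E
```

```text
t: 6.02
position: [514.1, 62.9, 239.3]
tcp_rot: [-0.644, 0.76, 0.056, 0.066]
force: [-0.1, -0.1, -2.7]
width: 7.2
grasp_force: 59.4
t 6.025 pos [514.1  62.9 239.3] F [-0.13 -0.05 -2.73] w 7.2 g 59.4
axes x,y,z: [[-0.163, -0.972, -0.172], [-0.986, 0.165, 0.001], [0.028, 0.17, -0.985]]
```

View pics/s2.png

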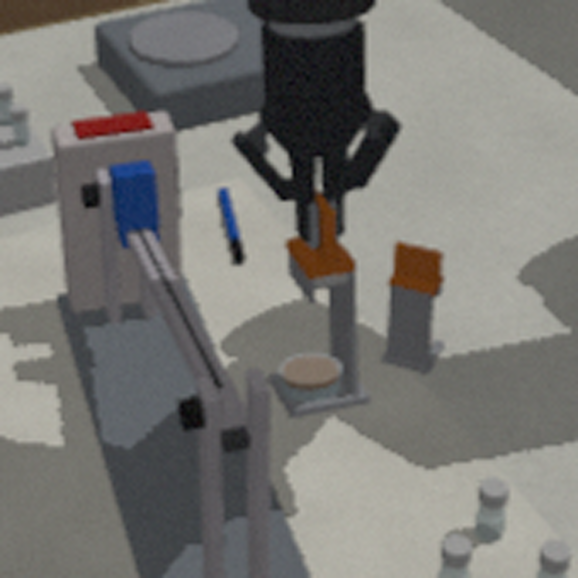

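View pics/w2.png

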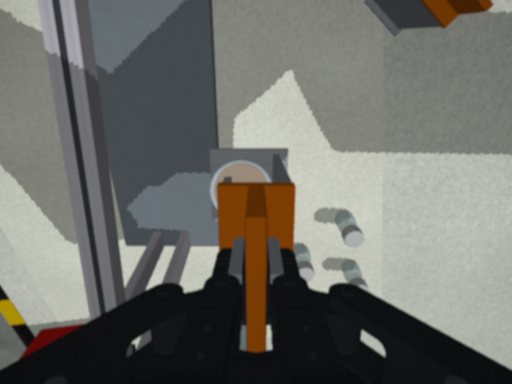

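The hanger is held upright, tilted to the slope, and clear of the rail. In the wrist view the slot runs from (60,0) to (98,310). I'll refit the rail with this view.

```bash
cat > fit.py <<'E'
from h import *
from scipy.optimize import least_squares
a=load("top0.npy");b=load("scene0.npy");w=load("w1.npy");v=load("w2.npy")
uA=lambda U,V:((U+.5)/3.3-.5+155,(V+.5)/3.3-.5+90)
uB=lambda U,V:((U+.5)/3.5-.5+170,(V+.5)/3.5-.5+120)
g=cv2.cvtColor(v["color"],cv2.COLOR_BGR2GRAY).astype(float)
obs=[(w,(79.5,60)),(w,(58,150)),(w,(36.5,240)),(a,uA(118,103)),(a,uA(330,142)),(a,uA(545,180)),(b,uB(143,175)),(b,uB(184,250)),(b,uB(225,325))]
for row in(40,120,200,280):
    c=60+38*row/310; lo=int(c-9); seg=g[row,lo:lo+19]; wt=np.clip(np.median(seg)-25-seg,0,None)
    u=lo+(wt*np.arange(19)).sum()/wt.sum(); print(row,u); obs.append((v,(u,row)))
def line(p,s):
    e,psi,h=p; d=np.array([-np.sin(psi),np.cos(psi),np.tan(.17)])
    return np.array([610+e*np.cos(psi),-30.5+e*np.sin(psi),h])+s*d
def res(p):
    o=[]
    for f,q in obs:
        A,B=proj(f,line(p,-150)),proj(f,line(p,150)); t=(B-A)/np.linalg.norm(B-A); q=np.array(q)-A
        o.append(t[0]*q[1]-t[1]*q[0])
    return np.array(o)
s=least_squares(res,[0,-.168,175]);print(s.x,s.fun.round(2))
w3=np.array([1]*3+[0]*6+[1]*4)
s=least_squares(lambda p:res(p)*w3,[0,-.168,175]);print("wrist only",s.x,s.fun.round(2))
E
python3 fit.py
python3 - <<'E'
from h import *
f=load("w2.npy")
# hanger plate corners on plane z~? tab centre line check
print((-cam(f)[1].T@cam(f)[2]).round(1))
E
```

```text
40 61.35817307692308
120 73.42129629629629
200 85.57709251101322
280 97.78680203045685
[-4.36364611e-02 -1.69958677e-01  1.67795699e+02] [-0.13 -0.21 -0.28  0.21  0.34  0.94  0.39 -0.15 -0.7  -0.2   0.04  0.19
  0.28]
wrist only [-2.63689098e+00 -1.70951865e-01  1.72565002e+02] [ 0.17 -0.   -0.18  0.    0.    0.    0.    0.    0.   -0.16  0.01  0.08
  0.1 ]
[497.7 -30.5 368.4]
```

```bash
python3 -m jog '{"linear":[[0,-12,0],[0,-20,0],[0,-20,0],[0,-20,0],[0,-14,0],[0,-10,0],[0,-8,0],[0,-5,0],[0,0,0]],"turn":[[0,0,0],[0,0,0],[0,0,0],[0,0,0],[0,0,0],[0,0,0],[0,0,0],[0,0,0],[0,0,0]],"fingers":[0,0,0,0,0,0,0,0,0]}'
python3 - <<'E'
from look import *
st(); shot("scene","s3",3.4,(170,100,340,270)); shot("wrist","w3")
E
```

```text
t: 7.25
position: [621.7, 43.7, 239.3]
tcp_rot: [-0.643, 0.761, 0.055, 0.065]
force: [0.2, -0.4, -2.9]
width: 7.8
grasp_force: 59.4
t 7.25 pos [621.7  43.7 239.3] F [ 0.23 -0.36 -2.93] w 7.8 g 59.4
axes x,y,z: [[-0.165, -0.972, -0.17], [-0.986, 0.167, 0.0], [0.028, 0.168, -0.985]]
```

View pics/s3.png

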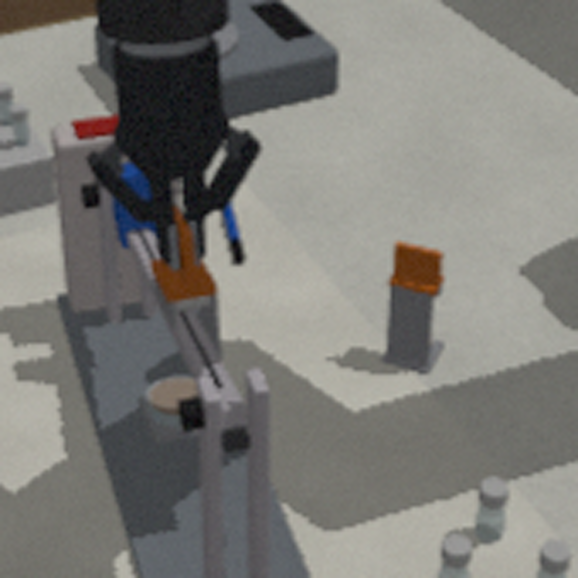

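The plate now sits over the rail (crop (180,280)), with the dish on the far side. I'll lower it.

```bash
python3 -m jog '{"linear":[[0,0,4],[0,0,4],[0,0,4],[0,0,3],[0,0,0]],"turn":[[0,0,0],[0,0,0],[0,0,0],[0,0,0],[0,0,0]],"fingers":[0,0,0,0,0]}'
for i in 1 2 3; do :; done
python3 -m jog '{"linear":[[0,0,1],[0,0,1],[0,0,0]],"turn":[[0,0,0],[0,0,0],[0,0,0]],"fingers":[0,0,0]}'
python3 -m jog '{"linear":[[0,0,1],[0,0,1],[0,0,0]],"turn":[[0,0,0],[0,0,0],[0,0,0]],"fingers":[0,0,0]}'
```

```text
t: 7.98
position: [621.9, 46.3, 224.1]
tcp_rot: [-0.643, 0.761, 0.055, 0.065]
force: [0.6, -0.0, -3.2]
width: 7.3
grasp_force: 59.4
t: 8.35
position: [622.1, 46.6, 222.5]
tcp_rot: [-0.643, 0.761, 0.055, 0.065]
force: [-0.3, -0.1, -3.1]
width: 7.7
grasp_force: 59.4
t: 8.72
position: [622.1, 47.0, 220.5]
tcp_rot: [-0.643, 0.761, 0.055, 0.065]
force: [-0.7, -0.3, -2.4]
width: 7.2
grasp_force: 59.4
```

```bash
python3 -m jog '{"linear":[[0,0,1],[0,0,1],[0,0,0]],"turn":[[0,0,0],[0,0,0],[0,0,0]],"fingers":[0,0,0]}'
```

```text
t: 9.1
position: [622.2, 47.3, 218.5]
tcp_rot: [-0.643, 0.761, 0.055, 0.065]
force: [0.1, 0.5, -3.0]
width: 7.0
grasp_force: 59.4
```

```bash
python3 -m jog '{"linear":[[0,0,1],[0,0,0]],"turn":[[0,0,0],[0,0,0]],"fingers":[0,0]}'
```

```text
t: 9.35
position: [622.2, 47.5, 217.5]
tcp_rot: [-0.643, 0.761, 0.055, 0.065]
force: [-0.7, -0.3, -2.6]
width: 6.9
grasp_force: 59.4
```

```bash
python3 -m jog '{"linear":[[0,0,1],[0,0,0]],"turn":[[0,0,0],[0,0,0]],"fingers":[0,0]}'
```

```text
t: 9.6
position: [622.2, 47.6, 216.5]
tcp_rot: [-0.643, 0.761, 0.055, 0.065]
force: [-0.2, 0.1, -3.1]
width: 7.2
grasp_force: 59.4
```

```bash
python3 -m jog '{"linear":[[0,0,1],[0,0,0]],"turn":[[0,0,0],[0,0,0]],"fingers":[0,0]}'
```

```text
t: 9.85
position: [622.3, 47.8, 215.6]
tcp_rot: [-0.643, 0.761, 0.055, 0.065]
force: [0.6, -0.4, -3.2]
width: 7.2
grasp_force: 59.4
```

```bash
python3 -m jog '{"linear":[[0,0,1],[0,0,0]],"turn":[[0,0,0],[0,0,0]],"fingers":[0,0]}'
```

```text
t: 10.1
position: [622.3, 48.0, 214.6]
tcp_rot: [-0.643, 0.761, 0.055, 0.065]
force: [-0.2, -0.6, -2.7]
width: 7.4
grasp_force: 59.4
```

```bash
python3 -m jog '{"linear":[[0,0,1],[0,0,0]],"turn":[[0,0,0],[0,0,0]],"fingers":[0,0]}'
```

```text
t: 10.35
position: [622.5, 48.1, 214.0]
tcp_rot: [-0.643, 0.761, 0.055, 0.065]
force: [-0.5, -0.1, 0.7]
width: 7.1
grasp_force: 59.9
```

```bash
python3 -m jog '{"linear":[[0,0,1],[0,0,0]],"turn":[[0,0,0],[0,0,0]],"fingers":[0,0]}'
```

```text
t: 10.6
position: [622.6, 48.1, 213.8]
tcp_rot: [-0.643, 0.761, 0.055, 0.066]
force: [-2.5, -1.7, 5.3]
width: 7.1
grasp_force: 60.8
```

```bash
python3 -m jog '{"linear":[[0,0,-1],[0,0,0]],"turn":[[0,0,0],[0,0,0]],"fingers":[0,0]}'
python3 -m jog '{"linear":[[0,0,0],[0,0,0],[0,0,0],[0,0,0],[0,0,0],[0,0,0]],"turn":[[0,0,0],[0,0,0],[0,0,0],[0,0,0],[0,0,0],[0,0,0]],"fingers":[40,40,40,40,40,40]}'
python3 - <<'E'
from look import *
st(); shot("scene","s4",3.4,(170,100,340,270))
E
```

```text
t: 10.85
position: [622.5, 48.1, 213.9]
tcp_rot: [-0.643, 0.761, 0.055, 0.065]
force: [-1.8, -0.3, 1.5]
width: 7.4
grasp_force: 60.1
t: 11.6
position: [622.4, 48.2, 213.7]
tcp_rot: [-0.643, 0.761, 0.055, 0.065]
force: [-0.4, -0.1, -0.6]
width: 39.9
grasp_force: 0.0
t 11.6 pos [622.4  48.2 213.7] F [-0.43 -0.07 -0.62] w 39.9 g 0.0
axes x,y,z: [[-0.165, -0.972, -0.17], [-0.986, 0.167, -0.0], [0.028, 0.168, -0.985]]
```

View pics/s4.png

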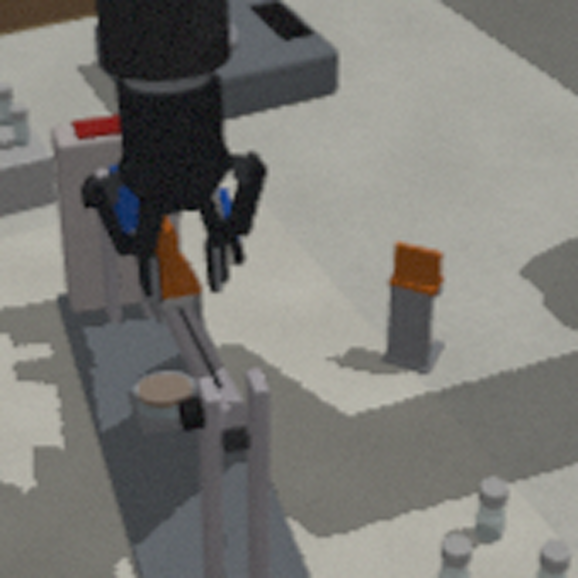

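The fingers have opened and the hanger hangs free on the rail (tab at crop (175,260)). I'll move the gripper up out of the way and track the roll numerically.

```bash
cat > trk.py <<'E'
from look import *
def trk():
    o=[]
    for n in("top","scene"):
        f=r.grab_frame(n); hsv=cv2.cvtColor(f["color"],cv2.COLOR_BGR2HSV)
        m=cv2.inRange(hsv,(5,140,60),(18,255,255)); k,l,s,ce=cv2.connectedComponentsWithStats(m)
        for i in range(1,k):
            if 30<s[i,4]<1500:o.append((n,"or",s[i,4],ce[i].round(1).tolist(),s[i,:4].tolist(),ray(f,ce[i],200).round()[:2].tolist()))
        m=cv2.inRange(hsv,(105,150,50),(125,255,255)); m[:100]=0 if n=="scene" else m[:100]; k,l,s,ce=cv2.connectedComponentsWithStats(m)
        for i in range(1,k):
            if 60<s[i,4]<900:o.append((n,"blue",s[i,4],ce[i].round(1).tolist(),s[i,:4].tolist(),ray(f,ce[i],190).round()[:2].tolist()))
        np.save(n+"T.npy",f,allow_pickle=True)
    print("t",r.read_state()["t"]); [print(*x) for x in o]
E
python3 -c "from trk import *;trk()"
python3 -m jog '{"linear":[[0,0,-20],[0,0,-30],[0,0,-30],[0,0,0]],"turn":[[0,0,0],[0,0,0],[0,0,0],[0,0,0]],"fingers":[40,40,40,40]}'
python3 -c "from trk import *;trk()"
```

```text
t 11.75
top or 467 [267.2, 133.4] [251, 124, 34, 20] [610.0, -15.0]
top blue 118 [68.5, 50.1] [59, 46, 21, 9] [809.0, 416.0]
top blue 377 [329.5, 143.9] [318, 133, 23, 22] [586.0, -148.0]
top blue 146 [391.8, 223.9] [372, 217, 40, 14] [412.0, -272.0]
scene or 144 [220.4, 177.0] [216, 164, 12, 22] [609.0, -12.0]
scene or 164 [292.2, 178.9] [285, 172, 15, 15] [438.0, 82.0]
scene blue 105 [357.1, 103.6] [347, 100, 18, 11] [-13.0, -232.0]
scene blue 423 [479.3, 111.2] [467, 100, 28, 25] [-360.0, -0.0]
scene blue 70 [207.1, 161.0] [204, 155, 7, 13] [607.0, -116.0]
scene blue 368 [208.2, 376.7] [194, 368, 29, 16] [856.0, 516.0]
t: 12.25
position: [621.2, 34.5, 295.5]
tcp_rot: [-0.643, 0.761, 0.054, 0.067]
force: [0.2, -0.4, -1.0]
width: 39.9
grasp_force: 0.0
t 12.35
top or 504 [289.5, 137.0] [275, 127, 34, 21] [601.0, -62.0]
top blue 378 [329.5, 143.9] [318, 133, 23, 22] [586.0, -148.0]
top blue 145 [391.9, 224.0] [372, 218, 40, 13] [412.0, -272.0]
scene or 183 [214.7, 170.4] [207, 159, 17, 20] [611.0, -48.0]
scene or 164 [292.1, 178.9] [285, 172, 15, 15] [438.0, 81.0]
scene blue 105 [357.1, 103.5] [346, 100, 19, 11] [-13.0, -233.0]
scene blue 423 [479.8, 110.9] [467, 100, 28, 26] [-363.0, -1.0]
scene blue 110 [206.1, 158.3] [203, 148, 8, 22] [604.0, -131.0]
scene blue 369 [208.2, 376.7] [194, 368, 29, 16] [856.0, 516.0]
```

```bash
python3 -m jog '{"linear":[[0,0,0],[0,0,0],[0,0,0],[0,0,0],[0,0,0],[0,0,0],[0,0,0],[0,0,0]],"turn":[[0,0,0],[0,0,0],[0,0,0],[0,0,0],[0,0,0],[0,0,0],[0,0,0],[0,0,0]],"fingers":[0,0,0,0,0,0,0,0]}'
python3 -c "from trk import *;trk()"
python3 -m jog '{"linear":[[0,0,0],[0,0,0],[0,0,0],[0,0,0]],"turn":[[0,0,0],[0,0,0],[0,0,0],[0,0,0]],"fingers":[0,0,0,0]}'
python3 - <<'E'
from trk import *
trk(); st()
a=load("topT.npy");b=load("sceneT.npy")
A=cv2.resize(a["color"][100:200,230:400],None,fx=4,fy=4,interpolation=cv2.INTER_CUBIC)[:, :]
B=cv2.resize(b["color"][110:250,170:290],None,fx=4,fy=4,interpolation=cv2.INTER_CUBIC)
im=np.zeros((560+0,780,3),np.uint8); A=cv2.resize(A,(400,235)); B=cv2.resize(B,(380,443)); im[:235,:400]=A; im[:443,400:]=B
cv2.imwrite("pics/T.png",im)
E
```

```text
t: 13.35
position: [620.1, 34.7, 292.5]
tcp_rot: [-0.643, 0.761, 0.055, 0.065]
force: [0.0, 0.2, 1.2]
width: -0.0
grasp_force: 0.0
t 13.45
top or 502 [309.2, 140.6] [294, 130, 34, 22] [592.0, -104.0]
top blue 303 [331.2, 144.4] [319, 133, 22, 22] [585.0, -152.0]
top blue 145 [391.9, 224.0] [372, 218, 40, 13] [412.0, -272.0]
scene or 194 [211.7, 163.9] [205, 149, 16, 24] [606.0, -82.0]
scene or 163 [292.1, 178.9] [285, 172, 15, 15] [438.0, 82.0]
scene blue 109 [357.3, 103.7] [346, 100, 19, 11] [-13.0, -231.0]
scene blue 397 [479.7, 111.2] [467, 100, 28, 26] [-361.0, 1.0]
scene blue 367 [208.3, 376.7] [194, 368, 29, 16] [856.0, 516.0]
t: 13.95
position: [620.1, 34.7, 292.5]
tcp_rot: [-0.643, 0.761, 0.055, 0.065]
force: [-0.6, -0.4, 0.0]
width: 0.1
grasp_force: 0.0
t 14.05
top or 502 [309.2, 140.6] [294, 130, 34, 22] [592.0, -104.0]
top blue 303 [331.2, 144.4] [319, 133, 22, 22] [585.0, -152.0]
top blue 146 [391.8, 223.9] [372, 217, 40, 14] [412.0, -272.0]
scene or 194 [211.7, 163.9] [205, 149, 16, 24] [606.0, -82.0]
scene or 162 [292.2, 178.9] [285, 172, 15, 15] [437.0, 82.0]
scene blue 109 [357.1, 103.6] [346, 100, 19, 12] [-13.0, -232.0]
scene blue 428 [479.7, 110.9] [468, 100, 27, 25] [-363.0, -1.0]
scene blue 368 [208.2, 376.7] [194, 368, 29, 16] [856.0, 516.0]
t 14.05 pos [620.1  34.7 292.5] F [-0.75  0.29  0.84] w -0.0 g 0.0
axes x,y,z: [[-0.165, -0.972, -0.17], [-0.986, 0.167, -0.0], [0.028, 0.168, -0.985]]
```

```bash
python3 - <<'E'
from trk import *
s,M=st(); a=load("topT.npy"); b=load("sceneT.npy"); p=np.array(s["position"])
for u in(294,328):
  for z in(190,205,220): print(u,z,(M.T@(ray(a,(u,138),z)-p)).round(1))
for px in((213,172),(209,150)): print("scene",[ (M.T@(ray(b,px,z)-p)).round(1).tolist() for z in(200,220)])
q=np.array([622.4,48.1,214]); print("contact TCP rel",(M.T@(q-p)).round(1))
E
```

```text
t 14.05 pos [620.1  34.7 292.5] F [-0.75  0.29  0.84] w -0.0 g 0.0
axes x,y,z: [[-0.165, -0.972, -0.17], [-0.986, 0.167, -0.0], [0.028, 0.168, -0.985]]
294 190 [124.9   1.3  82.5]
294 205 [121.7   4.9  67.8]
294 220 [118.6   8.6  53.1]
328 190 [195.9  -9.2  70.2]
328 205 [191.6  -5.4  55.7]
328 220 [187.3  -1.5  41.2]
scene [[91.1, -10.9, 78.2], [59.3, -16.4, 63.3]]
scene [[205.4, 3.1, 58.4], [170.4, -2.8, 44.2]]
contact TCP rel [ 0.  -0.  79.7]
```

View pics/T.png

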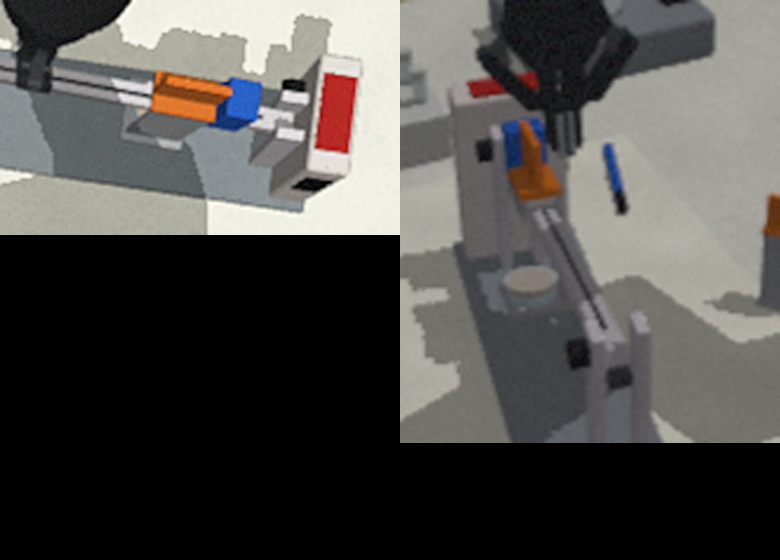

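The hanger has rolled down and rests against the blue block, upright. I'll bring the closed fingertips down behind the uphill end of the tab.

```bash
python3 -m jog '{"linear":[[20,0,0],[25,0,0],[20,0,0],[0,0,20],[0,0,25],[0,0,20],[0,0,9],[12,0,0],[12,0,0],[0,0,0]],"turn":[[0,0,0],[0,0,0],[0,0,0],[0,0,0],[0,0,0],[0,0,0],[0,0,0],[0,0,0],[0,0,0],[0,0,0]],"fingers":[0,0,0,0,0,0,0,0,0,0]}'
python3 -m jog '{"linear":[[3,0,0],[3,0,0],[0,0,0]],"turn":[[0,0,0],[0,0,0],[0,0,0]],"fingers":[0,0,0]}'
python3 -c "from look import *; s,M=st(); print(M.T@np.array(s['force']))"
```

```text
t: 15.3
position: [607.6, -40.6, 205.0]
tcp_rot: [-0.642, 0.762, 0.055, 0.066]
force: [-0.2, -0.2, 0.1]
width: 0.1
grasp_force: 0.0
t: 15.68
position: [606.5, -45.2, 203.5]
tcp_rot: [-0.643, 0.761, 0.055, 0.065]
force: [0.6, -0.3, -0.0]
width: -0.1
grasp_force: 0.0
t 15.675 pos [606.5 -45.2 203.5] F [ 0.61 -0.3  -0.05] w -0.1 g 0.0
axes x,y,z: [[-0.165, -0.972, -0.17], [-0.986, 0.167, -0.0], [0.028, 0.168, -0.985]]
[ 0.20185976 -0.65671126  0.0135908 ]
```

```bash
for i in 1; do python3 -m jog '{"linear":[[2,0,0],[2,0,0],[2,0,0],[2,0,0],[0,0,0]],"turn":[[0,0,0],[0,0,0],[0,0,0],[0,0,0],[0,0,0]],"fingers":[0,0,0,0,0]}'; done
```

```text
t: 16.3
position: [605.2, -53.1, 202.0]
tcp_rot: [-0.643, 0.761, 0.055, 0.065]
force: [-0.9, 0.1, -0.2]
width: 0.1
grasp_force: 0.0
```

```bash
python3 -m jog '{"linear":[[1.5,0,0],[1.5,0,0],[1,0,0],[0,0,0]],"turn":[[0,0,0],[0,0,0],[0,0,0],[0,0,0]],"fingers":[0,0,0,0]}'; python3 -c "from look import *; s,M=st(); print(M.T@np.array(s['force']))"
```

```text
t: 16.8
position: [604.5, -56.9, 201.4]
tcp_rot: [-0.643, 0.761, 0.055, 0.065]
force: [-0.4, 1.0, -0.0]
width: -0.1
grasp_force: 0.0
t 16.8 pos [604.5 -56.9 201.4] F [-0.35  0.99 -0.01] w -0.1 g 0.0
axes x,y,z: [[-0.165, -0.972, -0.17], [-0.986, 0.167, -0.0], [0.028, 0.168, -0.985]]
[-0.90502008  0.51103297  0.16239533]
```

```bash
python3 -m jog '{"linear":[[1.5,0,0],[1.5,0,0],[1,0,0]],"turn":[[0,0,0],[0,0,0],[0,0,0]],"fingers":[0,0,0]}'; python3 -c "from look import *; s,M=st(); print(M.T@np.array(s['force']))"
```

```text
t: 17.18
position: [603.9, -60.8, 200.7]
tcp_rot: [-0.643, 0.761, 0.055, 0.065]
force: [-0.3, -0.1, 0.4]
width: -0.1
grasp_force: 0.0
t 17.175 pos [603.9 -60.8 200.7] F [-0.32 -0.05  0.42] w -0.1 g 0.0
axes x,y,z: [[-0.165, -0.972, -0.17], [-0.986, 0.167, 0.0], [0.028, 0.168, -0.985]]
[ 0.03307703  0.30581089 -0.43653557]
```

```bash
python3 -m jog '{"linear":[[1.5,0,0],[1.5,0,0],[1,0,0]],"turn":[[0,0,0],[0,0,0],[0,0,0]],"fingers":[0,0,0]}'; python3 -c "from trk import *; s,M=st(); print(M.T@np.array(s['force'])); trk()"
```

```text
t: 17.55
position: [603.2, -64.7, 200.0]
tcp_rot: [-0.643, 0.761, 0.055, 0.065]
force: [-0.5, 0.1, 0.4]
width: -0.0
grasp_force: 0.0
t 17.55 pos [603.2 -64.7 200. ] F [-0.51  0.11  0.4 ] w -0.0 g 0.0
axes x,y,z: [[-0.165, -0.972, -0.17], [-0.986, 0.167, 0.0], [0.028, 0.168, -0.985]]
[-0.08652586  0.51804879 -0.38917697]
t 17.65
top or 205 [315.5, 144.3] [303, 137, 25, 15] [584.0, -117.0]
top blue 415 [69.9, 56.9] [59, 46, 23, 23] [794.0, 413.0]
top blue 289 [331.3, 144.9] [318, 134, 23, 21] [584.0, -152.0]
top blue 145 [391.9, 224.0] [372, 218, 40, 13] [412.0, -272.0]
scene or 86 [211.2, 168.4] [205, 163, 16, 10] [616.0, -61.0]
scene or 162 [292.2, 178.9] [285, 172, 15, 15] [438.0, 81.0]
scene blue 105 [357.5, 103.7] [347, 100, 18, 12] [-14.0, -231.0]
scene blue 493 [477.2, 110.6] [463, 100, 31, 25] [-357.0, -6.0]
scene blue 368 [208.2, 376.7] [194, 368, 29, 16] [856.0, 516.0]
```

```bash
python3 -m jog '{"linear":[[1.5,0,0],[1.5,0,0],[1,0,0]],"turn":[[0,0,0],[0,0,0],[0,0,0]],"fingers":[0,0,0]}'
```

```text
t: 18.02
position: [602.7, -68.0, 199.5]
tcp_rot: [-0.643, 0.761, 0.055, 0.066]
force: [0.4, 3.4, 1.1]
width: -0.2
grasp_force: 1.8
```

```bash
python3 -m jog '{"linear":[[1.5,0,0],[1.5,0,0],[1,0,0]],"turn":[[0,0,0],[0,0,0],[0,0,0]],"fingers":[0,0,0]}'; python3 -c "from look import *; s,M=st(); print(M.T@np.array(s['force']))"
```

```text
t: 18.4
position: [602.0, -72.4, 198.7]
tcp_rot: [-0.643, 0.761, 0.055, 0.065]
force: [1.0, 3.0, 2.0]
width: -0.4
grasp_force: 1.8
t 18.4 pos [602.  -72.4 198.7] F [0.98 2.95 2.  ] w -0.4 g 1.8
axes x,y,z: [[-0.165, -0.972, -0.17], [-0.986, 0.167, -0.0], [0.029, 0.168, -0.985]]
[-3.36956628 -0.47785346 -1.44383795]
```

```bash
python3 -m jog '{"linear":[[1.5,0,0],[1.5,0,0],[1.5,0,0],[1.5,0,0],[1.5,0,0]],"turn":[[0,0,0],[0,0,0],[0,0,0],[0,0,0],[0,0,0]],"fingers":[0,0,0,0,0]}';python3 -c "from trk import *; s,M=st(); print(M.T@np.array(s['force'])); trk()"
```

```text
t: 19.02
position: [600.7, -79.8, 197.4]
tcp_rot: [-0.643, 0.761, 0.055, 0.065]
force: [0.4, 3.8, 1.2]
width: -0.1
grasp_force: 1.9
t 19.025 pos [600.7 -79.8 197.4] F [0.35 3.83 1.24] w -0.1 g 1.9
axes x,y,z: [[-0.165, -0.972, -0.17], [-0.986, 0.167, 0.0], [0.028, 0.168, -0.985]]
[-3.99309846  0.29283512 -0.5668099 ]
t 19.125
top or 173 [322.1, 145.7] [311, 139, 23, 14] [580.0, -131.0]
top blue 416 [69.9, 56.9] [59, 46, 23, 23] [794.0, 413.0]
top blue 280 [337.4, 146.3] [324, 135, 23, 22] [580.0, -165.0]
top blue 145 [391.9, 224.0] [372, 218, 40, 13] [412.0, -272.0]
scene or 83 [210.3, 166.5] [204, 161, 16, 10] [615.0, -71.0]
scene or 163 [292.2, 178.9] [285, 172, 15, 15] [438.0, 82.0]
scene blue 109 [356.9, 103.6] [346, 100, 19, 12] [-12.0, -233.0]
scene blue 513 [476.9, 110.9] [463, 100, 32, 25] [-354.0, -5.0]
scene blue 369 [208.3, 376.7] [194, 368, 29, 16] [856.0, 516.0]
```

```bash
python3 -m jog '{"linear":[[1.5,0,0],[1.5,0,0]],"turn":[[0,0,0],[0,0,0]],"fingers":[0,0]}'
```

```text
t: 19.38
position: [600.2, -82.6, 196.9]
tcp_rot: [-0.643, 0.761, 0.055, 0.065]
force: [0.2, 3.9, 1.9]
width: 0.3
grasp_force: 1.9
```

```bash
python3 -m jog '{"linear":[[1,0,0],[1,0,0]],"turn":[[0,0,0],[0,0,0]],"fingers":[0,0]}'
```

```text
t: 19.62
position: [599.9, -84.6, 196.5]
tcp_rot: [-0.643, 0.761, 0.055, 0.065]
force: [-0.9, 3.7, 1.7]
width: -0.1
grasp_force: 1.8
```

```bash
python3 -m jog '{"linear":[[1,0,0],[0.5,0,0]],"turn":[[0,0,0],[0,0,0]],"fingers":[0,0]}'
```

```text
t: 19.88
position: [599.6, -86.1, 196.3]
tcp_rot: [-0.643, 0.761, 0.055, 0.065]
force: [0.6, 4.2, 2.5]
width: 0.1
grasp_force: 1.8
```

```bash
python3 -m jog '{"linear":[[1,0,0],[0,0,0]],"turn":[[0,0,0],[0,0,0]],"fingers":[0,0]}'
```

```text
t: 20.12
position: [599.4, -87.1, 196.1]
tcp_rot: [-0.643, 0.761, 0.055, 0.065]
force: [-0.8, 3.0, 1.4]
width: 0.0
grasp_force: 1.5
```

```bash
python3 -m jog '{"linear":[[1,0,0],[0,0,0]],"turn":[[0,0,0],[0,0,0]],"fingers":[0,0]}'
```

```text
t: 20.38
position: [599.3, -88.0, 195.9]
tcp_rot: [-0.643, 0.761, 0.055, 0.065]
force: [0.7, 3.0, 2.2]
width: 0.0
grasp_force: 1.6
```

```bash
python3 -m jog '{"linear":[[1,0,0],[0,0,0]],"turn":[[0,0,0],[0,0,0]],"fingers":[0,0]}'
```

```text
t: 20.62
position: [599.2, -88.6, 195.8]
tcp_rot: [-0.643, 0.761, 0.055, 0.066]
force: [-1.0, 3.7, 2.9]
width: 0.1
grasp_force: 2.6
```

```bash
python3 -m jog '{"linear":[[1,0,0],[0,0,0]],"turn":[[0,0,0],[0,0,0]],"fingers":[0,0]}'
```

```text
t: 20.88
position: [599.4, -88.7, 195.9]
tcp_rot: [-0.643, 0.761, 0.055, 0.066]
force: [-0.2, 8.7, 3.8]
width: -0.0
grasp_force: 4.5
```

```bash
python3 -m jog '{"linear":[[1,0,0],[0,0,0]],"turn":[[0,0,0],[0,0,0]],"fingers":[0,0]}'
```

```text
t: 21.12
position: [599.6, -88.8, 195.9]
tcp_rot: [-0.643, 0.761, 0.056, 0.067]
force: [0.5, 13.1, 4.2]
width: -0.2
grasp_force: 6.4
```

The hard stop is felt: the TCP stands still while the force rises to about 13 N. I'll back off and clear the area.

```bash
python3 -m jog '{"linear":[[-2,0,0],[-2,0,0],[-8,0,0],[-15,0,0],[-20,0,0],[0,0,-20],[0,0,-35],[0,0,-35],[0,0,0],[0,0,0]],"turn":[[0,0,0],[0,0,0],[0,0,0],[0,0,0],[0,0,0],[0,0,0],[0,0,0],[0,0,0],[0,0,0],[0,0,0]],"fingers":[0,0,0,0,0,0,0,0,0,0]}'
python3 - <<'E'
from trk import *
st(); trk()
E
python3 -m jog '{"linear":[[0,0,0],[0,0,0],[0,0,0],[0,0,0]],"turn":[[0,0,0],[0,0,0],[0,0,0],[0,0,0]],"fingers":[0,0,0,0]}'
python3 - <<'E'
from trk import *
trk()
E
```

```text
t: 22.38
position: [603.8, -59.3, 291.9]
tcp_rot: [-0.643, 0.761, 0.055, 0.065]
force: [0.5, 0.7, -1.3]
width: -0.2
grasp_force: 0.0
t 22.375 pos [603.8 -59.3 291.9] F [ 0.48  0.67 -1.27] w -0.2 g 0.0
axes x,y,z: [[-0.164, -0.972, -0.171], [-0.986, 0.167, 0.0], [0.028, 0.168, -0.985]]
t 22.475
top or 482 [320.0, 142.5] [304, 132, 35, 22] [587.0, -126.0]
top or 41 [286.4, 248.3] [283, 242, 8, 12] [367.0, -49.0]
top blue 416 [69.9, 56.9] [59, 46, 23, 23] [794.0, 413.0]
top blue 299 [341.2, 146.5] [329, 135, 23, 22] [580.0, -173.0]
top blue 145 [391.9, 224.0] [372, 218, 40, 13] [412.0, -272.0]
scene or 186 [210.1, 161.0] [203, 146, 16, 24] [604.0, -98.0]
scene or 161 [292.1, 178.9] [285, 172, 15, 15] [438.0, 81.0]
scene blue 107 [357.1, 103.5] [346, 100, 19, 12] [-13.0, -233.0]
scene blue 465 [478.4, 111.1] [465, 100, 30, 26] [-358.0, -2.0]
scene blue 368 [208.2, 376.7] [194, 368, 29, 16] [856.0, 516.0]
t: 22.98
position: [604.0, -60.3, 292.0]
tcp_rot: [-0.643, 0.761, 0.055, 0.065]
force: [-0.7, -0.1, 0.3]
width: -0.3
grasp_force: 0.0
t 23.075
top or 476 [320.1, 142.6] [304, 133, 35, 21] [587.0, -127.0]
top or 39 [286.5, 248.5] [284, 243, 7, 11] [366.0, -49.0]
top blue 415 [69.9, 56.9] [59, 46, 23, 23] [794.0, 413.0]
top blue 299 [341.3, 146.4] [329, 135, 23, 22] [580.0, -173.0]
top blue 145 [391.9, 224.0] [372, 218, 40, 13] [412.0, -272.0]
scene or 186 [210.1, 161.0] [203, 146, 16, 24] [604.0, -98.0]
scene or 162 [292.2, 178.9] [285, 172, 15, 15] [438.0, 81.0]
scene blue 103 [357.2, 103.6] [346, 100, 19, 12] [-13.0, -232.0]
scene blue 439 [478.1, 111.0] [465, 100, 29, 25] [-357.0, -3.0]
scene blue 369 [208.2, 376.6] [194, 368, 29, 16] [856.0, 516.0]
```

```bash
python3 -c "from rig import r; print(r.job_done())"
```

```text
the job is handed in; nothing more can be done
None
```

The hanger was hung on the upper half of the rail, rolled down by itself to the blue block, and was pressed gently (peak about 14 N) until the block hit its hard stop; I left it there at rest with the gripper clear and handed the job in at about 23 s.

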